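# Change the exhaust filter on the dust extraction pump

## Robot

A 6-joint arm with a two-finger parallel gripper is mounted at the origin on the work surface. World frame = base frame: x ahead of the robot, y to its left, z up, the work surface at z = 0. Lengths are in mm, angles in rad, forces in N, time in s.
With the tool pointing down it reaches from about 250 to 775 mm from the base axis. Payload 4 kg.
Tool frame: the origin (TCP) lies between the finger pads; the fingertips stand 14 mm ahead of it and the grasp point (between the pads) lies 5 mm behind it; z points along the fingers, y is the direction in which the jaws open and shut (so a half turn about z gives the same grasp; the last joint's range is limited). The gripper opens to 94 mm and grips with 3 to 60 N. Pads are 16 mm wide; open, the fingers measure 119 mm over their backs; the gripper's body (75 mm by 177 mm) begins 78 mm behind the grasp point.
Start: joints at [1.213, 0.087, 1.371, -0, 1.684, -0.103], TCP at [138.637, 532.258, 219.506] pointing down, gripper open.
Joint ranges: [-3.1, 3.1], [-0.76, 2.03], [0.27, 2.55], [-1.08, 4.22], [0.17, 2.65], [-2.57, 2.57]. Speed limits (rad/s): [2.79, 2.79, 3.14, 3.14, 3.14, 3.14].

## Interface

Orientations are given as a rotation vector (axis times angle).
In Python, from workcell import * gives the robot as it stands. Calls block until the motion is done:
- move_pose(position, orientation): joint-space move of the TCP to a pose.
- line_to(position, speed=150, attitude=None, max_force=None): straight line of the TCP; attitude=None keeps the orientation; speed is the mean speed in mm/s. With max_force (N) it stops when the force on the tool has changed by that much, and returns True; else False.
- movej(angles): joint-space move.
- move_gripper(opening, squeeze=None): finger opening in mm; squeeze is the grip in N (None keeps the last); returns when the fingers have stopped.
- wait(seconds).
- inverse_kinematics(position, orientation): joint angles nearest the present ones, or None.
- sense(): the state.
- capture(name): name is "side" or "top"; returns a dict with "pixels" (384x512x3 uint8, blue, green, red), "depth" (384x512 float32, mm along the optical axis (not along the pixel's ray), 0 where there is no reading), "camera_matrix" (3x3 intrinsics, pixels), "rvec" (rotation vector, rad) and "tvec" (3), from world to camera coordinates, as OpenCV has them. Camera axes: x right, y down, z forward; pixel columns grow to the right and rows downward; lengths in mm; the calibration is good to about 2 mm. A picture is of the moment at which its call begins.
A pose or a line that the arm cannot do raises MotionError and nothing moves.
- job_done(): hands the job in, once; it reports no verdict.
The state is a dict: "clock": time; "joints": joint angles; "joint_vel": joint speeds; "joint_torque": joint torques, N m; "eef_pos": TCP position; "eef_rot": TCP orientation; "ft_force": force on the tool from outside, world axes, zero at the start; "torque": the same for the moment, N m; "finger_gap": finger opening in mm.
Only numpy, scipy, OpenCV 4.12 (cv2) and the standard library are available. Lean on these libraries where they do the work, as an engineer would, in place of code of your own. Each camera call takes 0.05 s, during which the arm holds its last target. There are 200 camera calls.

## Task

Change the filter on the pump's steel tube: push the used filter's grey release collar in towards its barrel and keep pushing, so that it lets go and slides along the rail right off the tube, then lay it down in the steel tray. Set the new filter from the grey cradle on the rail in its place, collar towards the pump, and push it onto the tube until it is fully home and gripped, with its collar sprung back out. Drop neither filter and do not disturb the glassware and other things on the bench.

Things in the scene. Friction and masses are not known exactly. Their poses are not given: they have to be found in the camera images.
- station: Fixed filter station: aluminium plate 435 x 116 x 8 mm; at one end a dark pump box 112 mm wide, 102 tall; a bare steel tube, 16 mm thick, stands level out of it towards a V-shaped aluminium rail. Origin: on the bench below the tube's free tip; x along the tube from pump to tip and on along the rail; z up. Pump's face (with a flat nut 12 mm thick) at x = -119 mm, rail from x = 12 to 212.
- tube_tip (a point): Centre of the tube's free end, on its axis 62 mm above the bench; axes as the station's. A ring bead, 24 mm in diameter, lies 16 to 21 mm behind it: the jaws in a filter's neck catch on it. A filter fully home has its origin 60 to 63 mm along +x from here; it is clear of the tube beyond 110 mm. The jaws snap over the bead in the last 15 mm, which takes 8 to 14 N of push.
- rail_rest (a point): Point on the axis line over the V rail, 125 mm along x from the tube's tip, 62 mm above the bench; axes as the station's. A filter with its origin here lies on the rail clear of the tube (from 115 to 150 mm does as well). Barrels lie in the rail in line with the tube. The rail is 52 mm wide; its upper edges are 14 mm below the axis; it centres a barrel released a few mm off.
- used_filter: Used filter, on the tube in the rail at the start, x axis along the station's. White slotted barrel 52 mm thick, 120 long; neck 42 mm thick; grey collar flange; boss 30 mm thick at the blind end. 0.28 to 0.46 kg. Origin: barrel's centre on its axis; x from port to blind end: collar -110 to -104 mm, neck -96 to -60, barrel -60 to 60, blind end's face 66. Cannot be pulled off with the collar out.
- used_port (a point): Used filter: centre of its neck's rim, 96 mm from the barrel's centre. The grey release collar stands 8 mm in front of it: a flange 48 mm in diameter, 6 mm thick, with a 27 mm hole round the tube. At the start about 70 mm of bare tube lie between the pump's face and the collar. A push of 6 to 12 N on the collar's outer face along +x presses it in, then moves the whole filter along the rail.
- used_collar (a joint): How far the used filter's collar is pushed in towards its barrel, m: 0 = sprung out, jaws gripping; 0.008 = fully in, against the neck. Its spring pushes back with 3 N at the start and 6 N fully in; the jaws let go of the bead from about 0.005.
- new_filter: New filter, the same shape, sizes and axes as the used one (origin: centre of the 52 mm barrel on its axis, x from port to blind end, collar's face at -110 mm, blind end's face at 66). 0.28 to 0.46 kg. It lies in the cradle at the start.
- new_port (a point): New filter: centre of its neck's rim, 96 mm from the barrel's centre; the collar stands 8 mm in front of it.
- new_collar (a joint): The same for the new filter's collar. Pushing the filter onto the tube drives it in by itself while the jaws ride over the bead; it springs back to 0 when they have snapped shut behind it.
- cradle: Fixed storage cradle: grey base 186 x 84 x 8 mm with a V-shaped rest 110 mm long and 52 wide. Origin: on the bench below the rest's middle; x along the rest. The new filter lies in it at the start, barrel's centre over the origin, axis 46 mm above the bench, x axis along the cradle's. Cradle and tray may stand on either side.
- tray: Open steel tray, fixed and empty at the start: 216 mm long (its x) x 132 mm wide (its y), walls 3 mm thick and 18 high, floor 3 mm above the bench. Origin: on the bench under its centre. A filter lying in it along its x has its axis 29 mm above the bench.
- media_bottle: Closed glass bottle with a cap, 80 mm in diameter, 190 mm tall, standing; origin under its centre. Bystander.
- beaker: Glass beaker 72 mm in diameter, 95 mm tall, standing; origin under its centre. Bystander, stands beside the station's rail.
- small_beaker: Glass beaker 60 mm in diameter, 75 mm tall, standing; origin under its centre. Bystander, stands beside the steel tube.
- tablet_jar: Amber glass jar with a cap, 60 mm in diameter, 80 mm tall, standing; origin under its centre. Bystander.
- tall_jar: White jar with a cap, 68 mm in diameter, 115 mm tall, standing; origin under its centre. Bystander.
- timer: Flat white lab timer, 60 x 75 x 22 mm, lying; origin under its centre. Bystander.
- spatula: Steel spoon spatula 180 mm long, lying; origin near its middle. Bystander.

How it is judged (in metres and radians):
On the way, in this order (a step that is already met when the one before it is completed fails the run):
1. the used filter's collar is pushed in while it is still on the tube (value of joint used_collar above 0.004 m and x of used_filter in the frame of tube_tip below 0.08 m).
2. the used filter has slid right off the tube along the rail (x of used_filter in the frame of tube_tip above 0.111 m and y of used_filter in the frame of tube_tip between -0.012 and 0.012 m and z of used_filter in the frame of tube_tip between -0.012 and 0.012 m), for 0.1 s.
3. the new filter is pushed home on the tube and gripped, its collar sprung back out (x of new_filter in the frame of tube_tip below 0.0645 m and y of new_filter in the frame of tube_tip between -0.005 and 0.005 m and z of new_filter in the frame of tube_tip between -0.005 and 0.005 m and value of joint new_collar below 0.0025 m and angle between the x axis of new_filter and the x axis of station, either way round below 0.06 rad), for 0.2 s.
At the end, for the whole second after the job is handed in: New filter home on the tube: origin under 64.5 mm from the tip along x, within 5 mm of the axis, in line within 0.06 rad, collar joint under 2.5 mm. Used filter lying flat (0.12 rad) in the tray, barrel centre within 70 mm along, 45 mm across, 15 to 40 mm high. Both under 0.03 m/s (all of step 3 and x of used_filter in the frame of tray between -0.07 and 0.07 m and y of used_filter in the frame of tray between -0.045 and 0.045 m and z of used_filter in the frame of tray between 0.015 and 0.04 m and angle between used_filter's own x axis and vertical between 1.45 and 1.69 rad and linear speed of each of new_filter, used_filter below 0.03 m/s); the robot touches nothing.
It fails at once if a filter is dropped (falls faster than 0.9 m/s out of the fingers) ((linear speed of used_filter above 0.9 m/s and contact force between the fingers and used_filter below 0.05 N) or (linear speed of new_filter above 0.9 m/s and contact force between the fingers and new_filter below 0.05 N)).
It fails at once if a bystander is disturbed (moved more than 25 mm) (distance of any of media_bottle, beaker, small_beaker, tablet_jar, tall_jar, timer, spatula from where it was at the start of the episode above 0.025 m).
It also fails if it takes over 72 s, if anything falls off the work surface, if the arm or the gripper's body presses on something with over 40 N, if the wrist force passes 120 N, or if a joint passes its speed limit or range.

## Working session

There is one attempt and no reset: what is moved stays moved. The work goes in short steps, each a Python script; the robot and the scene stay as the last script left them, time stands still between calls to the robot, and variables do not carry over. Pictures are saved under pics/ and viewed, on a budget of 10 in all, crops included, one or two more only if the job needs it, and the job is handed in when it is done.

```bash
ls; mkdir -p pics; python3 - <<'E'
from workcell import *
import cv2,numpy as np
for n in("top","side"):
    c=capture(n); cv2.imwrite(f"pics/{n}0.png",c["pixels"]); np.savez(f"{n}0.npz",**c)
    R=cv2.Rodrigues(np.array(c["rvec"],float))[0]; print(n,-R.T@np.ravel(c["tvec"]),R[2],c["camera_matrix"][0])
print(sense())
E
```

```text
pics
top [ 370.20415616    4.25774844 1076.56465247] [ 0.2155251   0.03165796 -0.97598499] [374.20720979   0.         246.10591392]
side [490.88570554 570.06053534 703.38666742] [ 0.11269014 -0.65698247 -0.74543609] [348.36016839   0.         254.10159443]
{'clock': 0.1, 'joints': array([ 1.21288309e+00,  8.78794948e-02,  1.37206980e+00,  1.78339883e-05,
        1.68359221e+00, -1.03119507e-01]), 'joint_vel': array([ 0.00260218, -0.00181283, -0.0058356 , -0.00232698,  0.00183905,
        0.00117555]), 'joint_torque': array([ 1.33303780e-03, -3.41250908e+01, -3.03303051e+01,  7.19097024e-02,
        3.03559599e-02, -1.09276798e-04]), 'eef_pos': array([138.47443455, 531.81379579, 218.43896936]), 'eef_rot': array([-3.99085273e-01, -3.11567337e+00,  2.97347580e-03]), 'ft_force': array([0.54850833, 0.04796566, 0.24530549]), 'torque': array([-0.00486097, -0.02469536,  0.06275122]), 'finger_gap': 94.41482754526758}
```

View pics/top0.png

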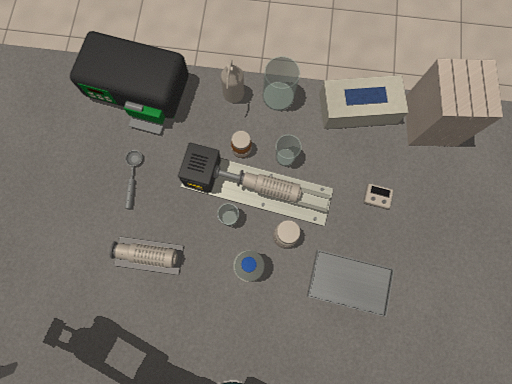

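View pics/side0.png

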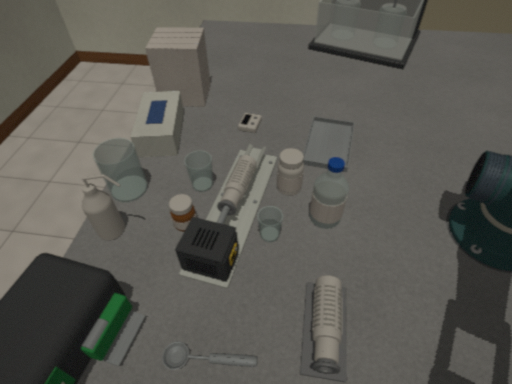

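```bash
cat > h.py <<'E'
import cv2,numpy as np
def cloud(c):
    K=c["camera_matrix"];R=cv2.Rodrigues(np.array(c["rvec"],float))[0];t=np.ravel(c["tvec"])
    d=c["depth"].astype(float);v,u=np.indices(d.shape)
    P=np.stack([(u-K[0,2])/K[0,0]*d,(v-K[1,2])/K[1,1]*d,d],-1)
    W=(P-t)@R; W[d==0]=np.nan
    return W
def ray(c,u,v,z):
    K=c["camera_matrix"];R=cv2.Rodrigues(np.array(c["rvec"],float))[0];t=np.ravel(c["tvec"])
    o=-R.T@t; d=R.T@np.array([(u-K[0,2])/K[0,0],(v-K[1,2])/K[1,1],1]); return o+d*(z-o[2])/d[2]
E
python3 - <<'E'
import numpy as np,cv2
from h import *
c=dict(np.load("top0.npz"));W=cloud(c)
for n,(u,v) in dict(bench=(60,220),pumptop=(200,165),barrel=(272,187),new=(147,255),tray=(350,283),plate=(215,196),bottle=(249,265),talljar=(288,232),beaker=(288,148),sbeaker=(228,214),amber=(241,140),timer=(378,196),spat=(131,185)).items(): print(n,W[v,u].round(0))
# barrel / new-filter upper points
for n,(u0,u1,v0,v1),zl,zh in (("used",(236,306,165,210),70,95),("new",(108,186,236,276),55,80),("pump",(175,225,140,196),97,108)):
    P=W[v0:v1,u0:u1].reshape(-1,3);P=P[(P[:,2]>zl)&(P[:,2]<zh)]
    r=cv2.minAreaRect(P[:,:2].astype(np.float32)); m=P.mean(0);w=np.linalg.svd(P[:,:2]-m[:2],full_matrices=False)[2][0]
    print(n,len(P),m,r,np.degrees(np.arctan2(w[1],w[0])),np.percentile(P[:,2],[5,50,99]))
im=c["pixels"]
a=cv2.resize(im[140:225,175:340],None,fx=4.8,fy=4.8,interpolation=2)[:, :792]
b=cv2.resize(im[232:280,100:200],None,fx=4,fy=4,interpolation=2)
b=cv2.copyMakeBorder(b,0,0,0,792-b.shape[1],0)
cv2.imwrite("pics/crop1.png",np.vstack([a,b]))
E
```

```text
bench [470. 567.   2.]
pumptop [656. 171. 104.]
barrel [622. -30.  92.]
new [400. 279.  71.]
tray [ 398. -280.    3.]
plate [597. 130.   2.]
bottle [404.   6. 187.]
talljar [502. -83. 116.]
beaker [769. -67.   9.]
sbeaker [548.  84.   6.]
amber [749.  71.  82.]
timer [ 651. -338.   23.]
spat [595. 376.  20.]
used 1023 [628.16430083 -25.37603918  82.94879555] ((618.9927368164062, -21.771278381347656), (110.4454345703125, 178.93919372558594), 7.5814056396484375) -97.79677712707758 [72.45204764 83.97306516 91.54013482]
new 1105 [402.00894803 287.98147458  67.35956334] ((402.802001953125, 292.59228515625), (177.42816162109375, 50.75263595581055), 89.13082885742188) -90.67737438044058 [57.72229638 68.32161018 76.12048382]
pump 1191 [659.65837457 174.84724002 103.04990855] ((661.2388916015625, 175.1727752685547), (89.77094268798828, 103.82168579101562), 81.82964324951172) 170.58873963759123 [ 99.75259024 103.13235144 107.37378971]
```

View pics/crop1.png

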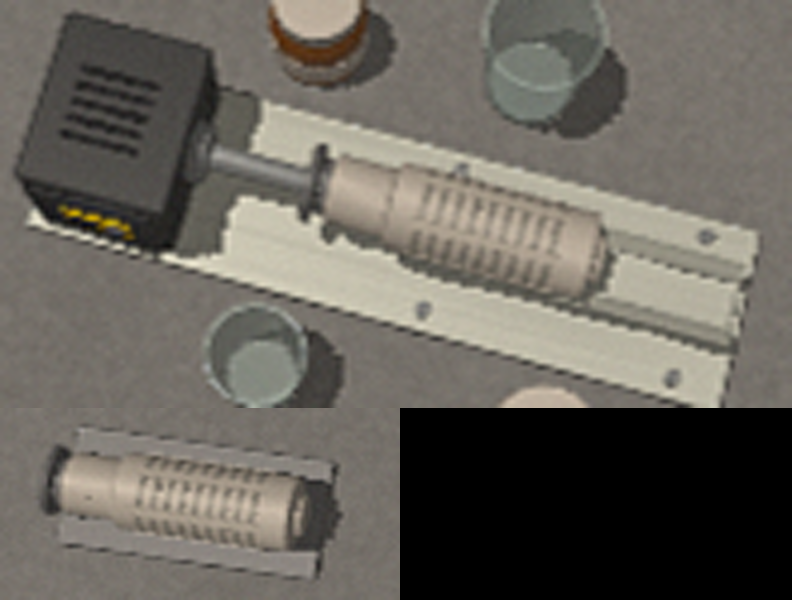

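```bash
cat > fit.py <<'E'
import numpy as np,cv2
from scipy.optimize import least_squares
from h import *
def fit(c,box,zax,yaw0=-1.7):
    """axis through filter: returns origin xy, yaw, rms"""
    u0,u1,v0,v1=box
    P=cloud(c)[v0:v1,u0:u1].reshape(-1,3);P=P[(P[:,2]>zax+4)&(P[:,2]<zax+34)]
    w=np.array([np.cos(yaw0),np.sin(yaw0)])
    m=np.median(P,0)
    def loc(p):
        x=np.array([np.cos(p[0]),np.sin(p[0])]);d=P[:,:2]-m[:2]
        return d@x, d@np.array([-x[1],x[0]])-p[1], P[:,2]-zax-p[2]
    s,_,_=loc([yaw0,0,0]);mid=(np.percentile(s,.5)+np.percentile(s,99.5))/2+22
    sel=abs(s-mid)<54
    def res(p):
        s,a,b=loc(p); return (np.hypot(a,b)-26)[sel]
    r=least_squares(res,[yaw0,0,0],loss="soft_l1",f_scale=2); p=r.x
    s,a,b=loc(p); k=abs(a)<30; lo,hi=np.percentile(s[k],[.5,99.5])
    x=np.array([np.cos(p[0]),np.sin(p[0])]);o=m[:2]+((lo+hi)/2+22)*x+p[1]*np.array([-x[1],x[0]])
    return o.round(1),np.degrees(p[0]).round(2),"dz",p[2].round(1),"len",(hi-lo).round(1),"med|r|",np.median(abs(res(p))).round(2)
E
python3 - <<'E'
from fit import *
c=dict(np.load("top0.npz"));s=dict(np.load("side0.npz"))
print("used top",fit(c,(236,306,165,210),62)); print("new top",fit(c,(108,186,236,276),46,-1.6))
print("used side",fit(s,(215,268,140,215),62)); print("new side",fit(s,(300,352,270,375),46,-1.6))
A=ray(c,180.2,186.3,8);B=ray(c,324.6,224.4,8);C=ray(c,332.3,188.3,8);D=B-A
print("plate",A,B,C,np.linalg.norm(D),np.linalg.norm(C-B),np.degrees(np.arctan2(D[1],D[0])))
tr=np.array([ray(c,*q,18)[:2] for q in((317,253),(391,264),(384,313),(309,300))]);print("tray",tr.mean(0),cv2.minAreaRect(tr.astype(np.float32)))
# tray by depth/brightness contour
g=cv2.cvtColor(c["pixels"],6)[240:325,295:405];_,th=cv2.threshold(cv2.GaussianBlur(g,(3,3),0),0,255,cv2.THRESH_OTSU)
k=max(cv2.findContours(th,0,2)[0],key=cv2.contourArea)[:,0]+[295,240];print(cv2.minAreaRect(k.astype(np.float32)))
W=cloud(c)
P=W[130:200,170:235].reshape(-1,3);P=P[(P[:,2]>96)&(P[:,2]<108)];
for n,q in dict(beaker=(287,158),sb=(228,219),).items(): print(n,ray(c,*q,3))
E
```

```text
used top (array([629.8, -41.4]), np.float64(-98.27), 'dz', np.float64(1.1), 'len', np.float64(181.4), 'med|r|', np.float64(1.02))
new top (array([402.3, 270. ]), np.float64(-90.81), 'dz', np.float64(1.2), 'len', np.float64(174.0), 'med|r|', np.float64(0.95))
used side (array([632.3, -30.3]), np.float64(-98.74), 'dz', np.float64(-0.8), 'len', np.float64(187.6), 'med|r|', np.float64(0.8))
new side (array([403.5, 275.5]), np.float64(-90.71), 'dz', np.float64(-0.3), 'len', np.float64(167.9), 'med|r|', np.float64(0.58))
plate [611.83042041 235.33902465   8.        ] [ 552.30398891 -195.41229915    8.        ] [ 661.73420898 -209.19462678    8.        ] 434.8449137312208 110.29472163335393 -97.86799166820481
tray [ 399.50711322 -276.26388741] ((400.4683532714844, -276.8623046875), (212.20945739746094, 133.71502685546875), 87.69649505615234)
((349.7353210449219, 283.558837890625), (76.39871978759766, 45.839229583740234), 14.03624439239502)
beaker [739.71786928 -68.03363691   3.        ]
sb [533.78252083  82.68565796   3.        ]
```

```bash
python3 - <<'E'
from fit import *
c=dict(np.load("top0.npz"));s=dict(np.load("side0.npz"))
def prof(c,o,yaw,box):
    x=np.array([np.cos(yaw),np.sin(yaw)]);u0,u1,v0,v1=box
    P=cloud(c)[v0:v1,u0:u1].reshape(-1,3);d=P[:,:2]-o;S=d@x;a=d@[-x[1],x[0]]
    k=(abs(a)<8)
    print(" ".join(f"{b}:{np.median(P[k&(abs(S-b)<2),2]):.0f}" for b in list(range(-130,-50,4))+list(range(46,86,4)) if (k&(abs(S-b)<2)).any()))
prof(c,[631,-37],np.radians(-98.3),(225,312,160,215));prof(s,[631,-37],np.radians(-98.3),(205,275,130,225))
prof(c,[403,273],np.radians(-90.75),(100,195,225,285));prof(s,[403,273],np.radians(-90.75),(290,360,255,383))
E
```

```text
-130:63 -126:67 -122:67 -118:69 -114:68 -110:38 -106:69 -102:76 -98:85 -94:79 -90:79 -86:83 -82:81 -78:84 -74:84 -70:82 -66:83 -62:84 -58:84 -54:83 46:88 50:88 54:89 58:88 62:89 66:88 70:77 74:76 78:33 82:34
-130:67 -126:67 -122:67 -118:69 -114:67 -110:67 -106:9 -102:70 -98:62 -94:8 -90:74 -86:79 -82:44 -78:80 -74:82 -70:82 -66:81 -62:82 -58:82 -54:81 46:87 50:87 54:87 58:86 62:86 66:86
-110:67 -106:69 -102:65 -98:63 -94:66 -90:67 -86:68 -82:68 -78:68 -74:68 -70:68 -66:66 -62:68 -58:70 -54:71 46:73 50:73 54:72 58:73 62:65 66:58 70:38 74:7 78:1 82:1
-118:-0 -114:0 -110:9 -106:33 -102:34 -98:61 -94:64 -90:66 -86:66 -82:66 -78:66 -74:66 -70:66 -66:65 -62:66 -58:68 -54:70 46:71 50:71 54:71 58:70 62:70 66:59 70:58
```

```bash
cat > r.py <<'E'
from workcell import *
import numpy as np,cv2
YS=np.radians(-98.3);TIP=np.array([638.5,15.9])
XS=np.array([np.cos(YS),np.sin(YS)])
def st(x,z,y=0): return [*(TIP+x*XS+y*np.array([-XS[1],XS[0]])),z]
def att(yaw):
    """tool down, jaws across an axis of this yaw; half turn chosen nearest to last joint 0"""
    best=None
    for s in(1,-1):
        y=s*np.array([-np.sin(yaw),np.cos(yaw),0]);z=np.array([0,0,-1.]);x=np.cross(y,z)
        rv=cv2.Rodrigues(np.column_stack([x,y,z]))[0].ravel()
        q=inverse_kinematics(list(sense()["eef_pos"]),list(rv))
        if q is not None and(best is None or abs(q[5])<best[0]): best=(abs(q[5]),rv)
    return list(best[1])
def rep(t=""):
    s=sense();p=s["eef_pos"];d=p[:2]-TIP
    print(t,"t%.1f"%s["clock"],p.round(1),"st x %.1f y %.1f"%(d@XS,d@[-XS[1],XS[0]]),"F",s["ft_force"].round(1),"gap %.1f"%s["finger_gap"])
E
python3 - <<'E'
from r import *
A=att(YS)
move_gripper(28)
move_pose(st(-74,190),A); rep("above")
print(inverse_kinematics(st(-74,66),A))
line_to(st(-74,66),120); rep("down")
c=capture("top");cv2.imwrite("pics/p2.png",cv2.resize(c["pixels"][120:230,170:340],None,fx=4.6,fy=4.6,interpolation=2))
E
```

```text
above t3.6 [648.9  90.3 190.2] st x -75.2 y -0.4 F [ 0.7 -0.1  0.4] gap 28.0
[ 4.99508757e-02  3.89572335e-01  1.31263504e+00 -4.44089210e-16
  1.43938528e+00  1.94813204e-01]
down t4.8 [650.   89.2  67.3] st x -74.2 y 0.8 F [-0.3  0.3 -0.7] gap 28.0
```

```bash
python3 - <<'E'
from r import *
c=capture("side");cv2.imwrite("pics/p2s.png",cv2.resize(c["pixels"][130:290,160:330],None,fx=3.6,fy=3.6,interpolation=2))
E
```

```text
(no output)
```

View pics/p2s.png

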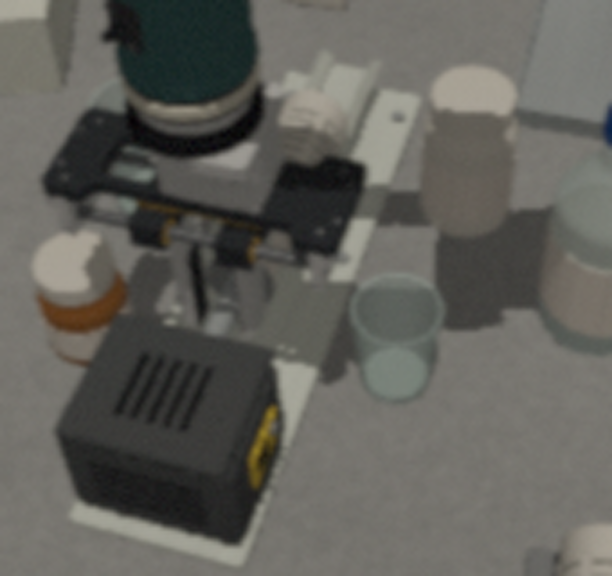

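The side view shows the fingers (around 200,290 in the crop) straddling the tube behind the collar. They are clear of the amber jar and the small beaker, so I'll push.

```bash
python3 - <<'E'
from r import *
for x in range(-65,13,7):
    h=line_to(st(x,66),50,max_force=30); rep(str(x)+(" HIT" if h else ""))
    if h: break
E
```

```text
-65 t5.2 [647.9  79.7  66.2] st x -64.5 y 0.1 F [ 0.9  0.4 -0.1] gap 28.2
-58 t5.5 [646.8  72.9  66. ] st x -57.6 y 0.0 F [ 0.4  1.2 -0.5] gap 28.5
-51 t5.8 [645.8  66.   66. ] st x -50.7 y -0.0 F [-0.4  1.2  0.3] gap 28.1
-44 t6.1 [644.7  58.7  66. ] st x -43.2 y -0.0 F [-1.3  0.2  0.4] gap 28.1
-37 t6.4 [643.8  51.6  65.9] st x -36.1 y 0.1 F [-0.9 -0.7 -0.1] gap 27.9
-30 t6.7 [642.8  44.8  66. ] st x -29.2 y 0.0 F [-0.1 -0.3 -1.2] gap 27.9
-23 t7.0 [641.7  37.9  66. ] st x -22.2 y 0.0 F [ 0.6 -0.6 -0.6] gap 28.0
-16 t7.3 [640.7  31.   66. ] st x -15.2 y 0.0 F [ 0.2 -1.  -0.6] gap 28.3
-9 t7.6 [639.7  24.   66. ] st x -8.2 y 0.0 F [-0.7  0.2 -0.6] gap 28.0
-2 t7.8 [638.7  17.1  66. ] st x -1.2 y 0.0 F [-0.5  0.4 -0.7] gap 28.3
5 t8.1 [637.7  10.2  66. ] st x 5.8 y 0.0 F [-0.4 -0.4 -0. ] gap 28.1
12 t8.4 [636.7   3.3  66. ] st x 12.8 y 0.0 F [-0.1 -0.4 -0.5] gap 27.8
```

```bash
python3 - <<'E'
from r import *
from h import *
c=capture("top");s=capture("side");np.savez("t3.npz",**c)
a=cv2.resize(c["pixels"][130:240,170:345],None,fx=3.2,fy=3.2,interpolation=2)
b=cv2.resize(s["pixels"][110:290,160:330],None,fx=1.8,fy=1.8,interpolation=2)
o=np.zeros((a.shape[0]+b.shape[0],600,3),np.uint8);o[:a.shape[0],:a.shape[1]]=a;o[a.shape[0]:,:b.shape[1]]=b[:, :600]
cv2.imwrite("pics/p3.png",o[:600])
E
```

```text
(no output)
```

View pics/p3.png

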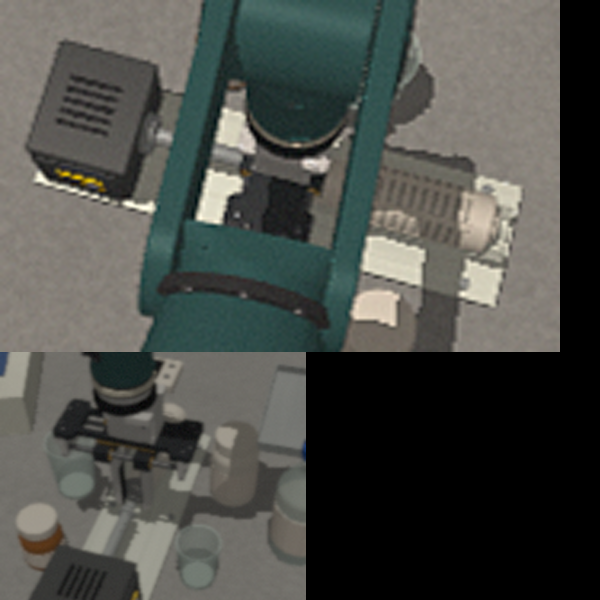

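The filter moved. The tube tip is bare (about 240,155 in the crop) and the blind end sits near the rail's end (495,222). I'll back off, rise and locate it.

```bash
python3 - <<'E'
from r import *
from h import *
line_to(st(-2,66),80); line_to(st(-2,180),200); move_pose([450,150,330],att(YS))
rep()
c=capture("top");np.savez("t4.npz",**c);print(c["pixels"].shape)
P=cloud(c)[130:240,200:345].reshape(-1,3);d=P[:,:2]-TIP;S=d@XS;a=d@[-XS[1],XS[0]];k=abs(a)<8
print(" ".join(f"{b}:{np.median(P[k&(abs(S-b)<2),2]):.0f}" for b in range(-20,216,4) if (k&(abs(S-b)<2)).any()))
for lo,hi in((80,110),(110,140),(140,170)):
    k=(S>lo)&(S<hi)&(P[:,2]>80)&(abs(a)<40);print(np.median(a[k]),np.percentile(a[k],[3,97]))
cv2.imwrite("pics/p4.png",cv2.resize(c["pixels"][100:330,100:400],None,fx=2.6,fy=2.6))
E
```

```text
t10.6 [450.3 149.6 328.3] st x -105.1 y -205.5 F [ 0.5 -0.4  0.2] gap 27.8
(384, 512, 3)
-20:71 -16:72 -12:66 -8:69 -4:63 0:13 4:11 8:8 12:21 16:35 20:34 24:87 28:84 32:79 36:82 40:83 44:83 48:84 52:84 56:85 60:84 64:83 68:83 72:84 76:88 80:89 84:88 88:88 92:89 96:87 100:88 104:88 108:87 112:88 116:88 120:88 124:89 128:89 132:88 136:88 140:88 144:87 148:90 152:88 156:87 160:89 164:87 168:89 172:88 176:89 180:89 184:87 188:89 192:88 196:76 200:75 204:36 208:33 212:35
-3.5048289347966333 [-20.55115855  15.97520383]
-2.6063507818481733 [-18.9535917   17.25735554]
-2.7532528936665366 [-19.75264312  16.66599758]
```

View pics/p4.png

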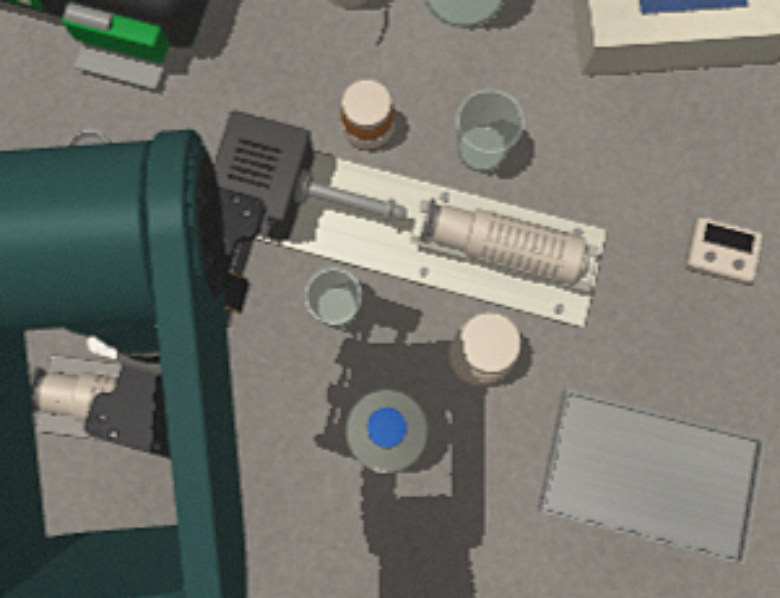

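```bash
python3 - <<'E'
from r import *
from h import *
c=dict(np.load("t4.npz"))
t=np.array([ray(c,*q,18)[:2] for q in((318.5,251.2),(391.5,269.2),(384.6,314.6),(308.8,296.2))])
o=t.mean(0);D=(t[1]-t[0]+t[2]-t[3]);yt=np.arctan2(D[1],D[0]);print("tray",o,np.degrees(yt),[np.linalg.norm(t[i]-t[i-1]).round() for i in range(4)])
move_gripper(86,35)
A=att(YS); move_pose(st(134,200),A); line_to(st(134,66),130); rep("down")
move_gripper(40,35); rep("grip")
line_to(st(134,200),110); rep("lift")
np.save("tray.npy",[*o,yt])
move_pose([*o,200],att(yt)); rep("over tray")
c=capture("side");cv2.imwrite("pics/p5.png",c["pixels"])
E
```

```text
tray [ 398.86360211 -277.78354713] -96.37087590502917 [np.float64(126.0), np.float64(206.0), np.float64(124.0), np.float64(209.0)]Traceback (most recent call last):
  File "<stdin>", line 7, in <module>
workcell.MotionError: the arm cannot take that pose within its joint ranges
```

```bash
python3 - <<'E'
s=open("r.py").read()
s=s.replace("def att(yaw):","def att(yaw,pos=None):").replace('list(sense()["eef_pos"])','list(sense()["eef_pos"] if pos is None else pos)')
open("r.py","w").write(s)
E
python3 - <<'E'
from r import *
o=np.load("tray.npy")
for n,p,y in(("rail",st(134,200),YS),("railD",st(134,66),YS),("traytop",[*o[:2],200],o[2]),("tray",[*o[:2],33],o[2]),("cr",[403,271.5,150],np.radians(-90.75)),("blind",st(212,64),YS),("home",st(130,64),YS),("collar",st(-2,66),YS)):
    A=att(y,p);print(n,np.round(A,2),np.round(inverse_kinematics(p,A),2))
print(sense()["joints"].round(2))
E
```

```text
Traceback (most recent call last):
FileNotFoundError: [Errno 2] No such file or directory: 'tray.npy'
```

```bash
python3 - <<'E'
from r import *
np.save("tray.npy",[398.9,-277.3,np.radians(-97)])
o=np.load("tray.npy")
for n,p,y in(("rail",st(134,200),YS),("railD",st(134,66),YS),("traytop",[*o[:2],200],o[2]),("tray",[*o[:2],33],o[2]),("cr",[403,271.5,150],np.radians(-90.75)),("blind",st(212,64),YS),("home",st(130,64),YS)):
    A=att(y,p);print(n,np.round(A,2),np.round(inverse_kinematics(p,A),2))
print(sense()["joints"].round(2))
E
```

```text
rail [2.38 2.05 0.  ] [-0.28  0.27  1.2  -0.    1.67 -0.13]
railD [2.38 2.05 0.  ] [-0.28  0.34  1.38 -0.    1.42 -0.13]
traytop [2.35 2.08 0.  ] [-0.72 -0.05  1.55  0.    1.64 -0.6 ]
tray [2.35 2.08 0.  ] [-0.72  0.06  1.78  0.    1.3  -0.6 ]
cr [2.24 2.21 0.  ] [ 0.48 -0.03  1.63 -0.    1.54  0.49]
blind [2.38 2.05 0.  ] [-0.4   0.35  1.36 -0.    1.42 -0.25]
home [2.38 2.05 0.  ] [-0.27  0.34  1.39 -0.    1.42 -0.13]
[ 0.2  -0.08  1.32 -0.    1.9   0.35]
```

```bash
python3 - <<'E'
from r import *
o=np.load("tray.npy")
p=st(134,200);A=att(YS,p); move_pose(p,A); line_to(st(134,66),130); rep("down")
move_gripper(40,35); rep("grip")
line_to(st(134,200),110); rep("lift")
p=[*o[:2],200]
move_pose(p,att(o[2],p)); rep("over tray")
c=capture("side");cv2.imwrite("pics/p5.png",c["pixels"])
E
```

```text
down t14.2 [ 620.  -116.9   67.3] st x 134.1 y 0.8 F [0.7 0.5 0.5] gap 86.1
grip t14.8 [ 619.4 -116.8   66.1] st x 134.0 y 0.3 F [ 0.7 -1.1  0.7] gap 51.4
lift t16.2 [ 618.6 -116.5  198.7] st x 133.9 y -0.5 F [-0.2  0.5 -4. ] gap 51.4
over tray t17.2 [ 399.7 -277.   200.1] st x 324.3 y -194.0 F [ 0.2  0.4 -1.9] gap 51.1
```

View pics/p5.png

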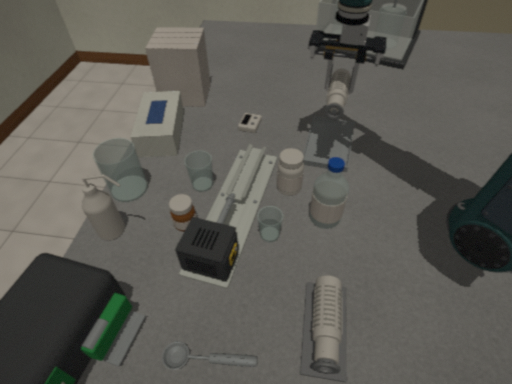

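The filter is held level above the tray (gripper about 345,60; filter about 337,95), and the rail is empty. I'll lower it, then fetch the new one.

```bash
python3 - <<'E'
from r import *
o=np.load("tray.npy")
line_to([*o[:2],60],130); h=line_to([*o[:2],33.5],40,max_force=12); rep("tray %s"%h)
move_gripper(72); line_to([*o[:2],290],200); rep("up")
yn=np.radians(-90.75)
n=[403,271.5]
move_gripper(86)
p=[*n,260];move_pose(p,att(yn,p)); 
c=capture("side");np.savez("s6.npz",**c)
line_to([*n,50],150,max_force=20); rep("at new")
move_gripper(40,35); rep("grip")
line_to([*n,260],130); rep("lift")
c=capture("side");a=c["pixels"];cv2.imwrite("pics/p6.png",a);
E
```

```text
tray False t19.3 [ 398.8 -277.1   33.3] st x 324.5 y -194.9 F [-0.4  0.2 -1.8] gap 50.9
up t21.3 [ 398.5 -276.9  288.5] st x 324.4 y -195.2 F [0.5 0.2 0.3] gap 72.1
at new t25.3 [403.7 271.9  51. ] st x -219.4 y -269.3 F [-0.7  0.4  0.6] gap 86.5
grip t25.9 [402.9 271.5  50.1] st x -218.9 y -270.0 F [-0.3 -0.5  0.6] gap 51.2
lift t27.7 [402.7 271.3 259. ] st x -218.7 y -270.2 F [-0.9 -0.2 -3.6] gap 51.0
```

View pics/p6.png

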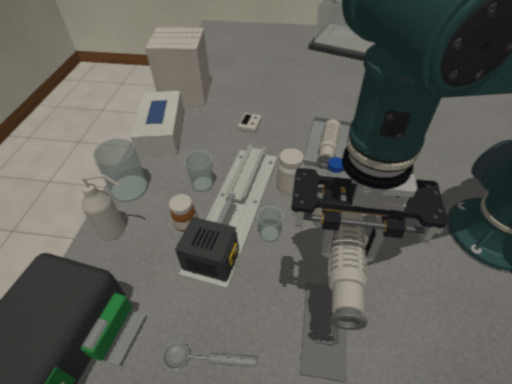

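The used filter lies in the tray (330,140), and the new one is gripped level with its collar towards +y. Next I'll set it on the rail and push its blind end.

```bash
python3 - <<'E'
from r import *
from h import *
p=st(134,230);A=att(YS,p);move_pose(p,A);rep("above")
line_to(st(134,80),130);h=line_to(st(134,66),40,max_force=12);rep("set %s"%h)
move_gripper(80);line_to(st(134,170),200);rep("up")
move_gripper(0); line_to(st(225,170),200); 
c=capture("top")
line_to(st(225,63),150); rep("behind")
P=cloud(c)[130:240,200:345].reshape(-1,3);d=P[:,:2]-TIP;S=d@XS;a=d@[-XS[1],XS[0]];k=abs(a)<8
print(" ".join(f"{b}:{np.median(P[k&(abs(S-b)<2),2]):.0f}" for b in range(-8,216,4) if (k&(abs(S-b)<2)).any()))
cv2.imwrite("pics/p7.png",cv2.resize(c["pixels"][120:240,170:350],None,fx=4.4,fy=4.4,interpolation=2))
E
```

```text
above t29.4 [ 619.2 -115.3  230.5] st x 132.6 y -0.1 F [ 0.  -0.6 -2.9] gap 51.3
set False t31.2 [ 619.3 -116.8   66.1] st x 134.1 y 0.2 F [ 0.3 -1.2 -1.7] gap 51.6
up t32.5 [ 618.6 -116.6  168.9] st x 134.0 y -0.5 F [ 0.1 -0.5 -0.1] gap 79.9
behind t35.3 [ 606.9 -206.8   64.2] st x 224.9 y 0.8 F [-0.4 -0.3  0.1] gap 0.6
-8:66 -4:38 0:10 4:9 8:10 12:22 16:35 20:34 24:34 28:86 32:80 36:78 40:82 44:84 48:84 52:83 56:83 60:83 64:84 68:83 72:84 76:85 80:88 84:88 88:88 92:88 96:88 100:88 104:87 108:87 112:88 116:88 120:88 124:89 128:87 132:89 136:88 140:89 144:88 148:88 152:88 156:87 160:88 164:88 168:89 172:88 176:87 180:89 184:88 188:88 192:87
```

View pics/p7.png

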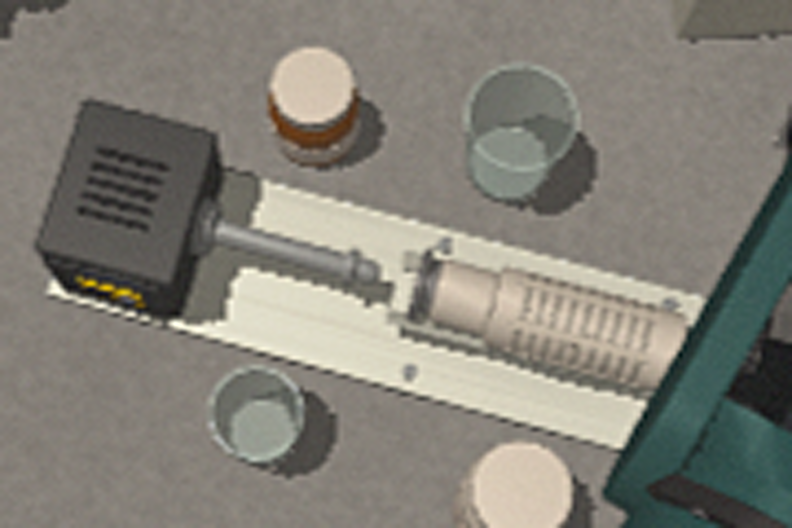

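The new filter is on the rail and in line with the bare tube (collar about 430,290 in the crop, tube tip about 375,270). Pushing now.

```bash
python3 - <<'E'
from r import *
line_to(st(165,63),55,max_force=25);rep("pre")
for x in np.arange(160,118,-3):
    h=line_to(st(x,63),25,max_force=30); s=sense(); rep("%d %s"%(x,h))
    if h: break
E
```

```text
pre t36.5 [ 614.9 -147.3   63. ] st x 164.9 y 0.2 F [ 0.5 -3.   1.3] gap 0.6
160 False t36.9 [ 615.6 -142.3   63. ] st x 159.9 y 0.1 F [ 0.1 -3.4  1.9] gap 0.6
157 False t37.1 [ 616.  -139.3   63. ] st x 156.8 y 0.2 F [ 0.3 -4.4  2.9] gap 0.5
154 False t37.4 [ 616.3 -136.2   62.9] st x 153.7 y -0.0 F [ 1.2 -2.9  1.7] gap 0.1
151 False t37.6 [ 616.6 -133.9   62.9] st x 151.4 y -0.0 F [ 0.4 -3.9  2. ] gap 0.3
148 False t37.9 [ 616.9 -131.7   62.9] st x 149.2 y -0.0 F [ 0.4 -7.   1.6] gap 0.6
145 False t38.2 [ 617.4 -128.3   62.8] st x 145.7 y -0.1 F [ 1.4 -5.4  1.7] gap 0.0
142 False t38.5 [ 617.9 -124.8   62.8] st x 142.2 y -0.1 F [ 0.4 -4.9  1.9] gap 0.5
139 False t38.7 [ 618.1 -120.8   62.7] st x 138.2 y -0.4 F [ 0.8 -2.2  0.7] gap 0.9
136 False t39.0 [ 618.5 -118.4   62.7] st x 135.8 y -0.4 F [-0.8 -3.2  0.5] gap 0.2
133 False t39.2 [ 618.5 -118.4   62.8] st x 135.8 y -0.4 F [ -1.9 -10.6   1.4] gap 0.5
130 False t39.5 [ 618.6 -118.3   62.9] st x 135.7 y -0.4 F [ -2.8 -15.7   1.2] gap 0.2
127 False t39.8 [ 618.7 -118.2   63.2] st x 135.6 y -0.2 F [ -4.2 -21.5   0.7] gap 0.4
124 False t40.0 [ 618.9 -118.1   63.6] st x 135.5 y -0.0 F [ -4.3 -26.3   1.1] gap 0.5
121 False t40.3 [ 619.2 -118.1   64. ] st x 135.4 y 0.2 F [ -5.8 -32.    2.1] gap 0.8
```

The hard stop is at TCP x ≈ 135.7, with a snap-like force drop just before it. I'll back off and check.

```bash
python3 - <<'E'
from r import *
from h import *
line_to(st(165,64),80); line_to(st(165,200),200)
p=[350,0,380]; move_pose(p,att(np.radians(-90),p)); wait(.3); rep()
c=capture("top");s=capture("side")
P=cloud(c)[130:240,200:345].reshape(-1,3);d=P[:,:2]-TIP;S=d@XS;a=d@[-XS[1],XS[0]];k=abs(a)<8
print(" ".join(f"{b}:{np.median(P[k&(abs(S-b)<2),2]):.0f}" for b in range(-70,150,4) if (k&(abs(S-b)<2)).any()))
a=cv2.resize(c["pixels"][130:330,165:405],None,fx=2,fy=2,interpolation=2);b=cv2.resize(s["pixels"][100:240,180:370],None,fx=1.4*1.5,fy=2.1,interpolation=2)
o=np.zeros((600,800,3),np.uint8);o[:400,:480]=a[:400];bb=b[:300,:310];o[0:bb.shape[0],485:485+bb.shape[1]]=bb
z=cv2.resize(c["pixels"][162:202,215:315],None,fx=5,fy=5,interpolation=2);o[400:600,:500]=z
cv2.imwrite("pics/p8.png",o)
E
```

```text
t43.5 [ 3.504e+02 -2.000e-01  3.794e+02] st x 57.5 y -282.7 F [-0.4 -1.   0.1] gap 0.1
-70:39 -66:9 -62:67 -58:67 -54:70 -50:85 -46:85 -42:79 -38:79 -34:84 -30:84 -26:83 -22:83 -18:83 -14:84 -10:82 -6:85 -2:83 2:88 6:88 10:88 14:88 18:89 22:90 26:87 30:86 34:88 38:89 42:88 46:86 50:88 54:88 58:88 62:88 66:89 70:89 74:88 78:89 82:90 86:88 90:88 94:87 98:89 102:87 106:88 110:87 114:89 118:87 122:77 126:77 130:35 134:33 138:33 142:34 146:35
```

View pics/p8.png

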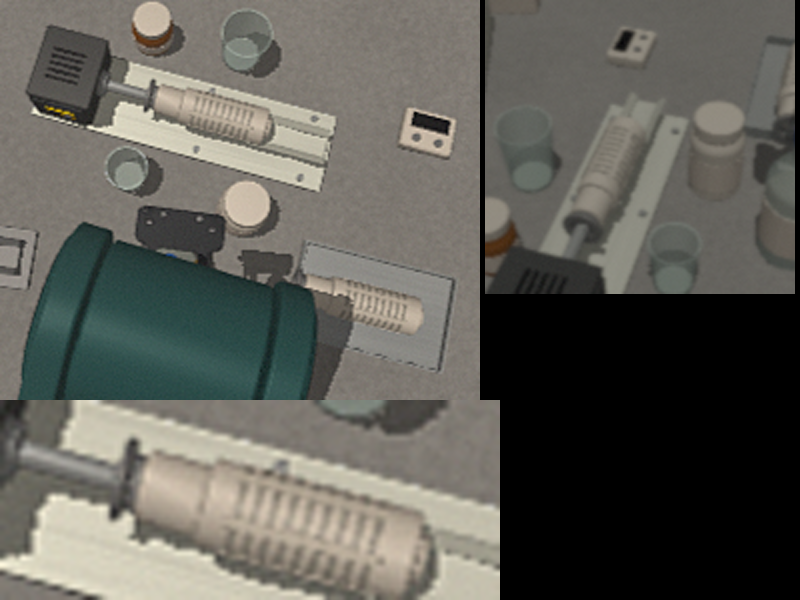

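The new filter is home. Its profile matches the original one: collar, then an 8 mm gap, then the neck, with the barrel at 0..120 mm. In the tray, the used filter's collar end looks very near the wall, so I'm checking its tilt with the arm clear.

```bash
python3 - <<'E'
from r import *
from h import *
from fit import fit
p=[250,330,380]; move_pose(p,att(np.radians(-90),p)); rep()
c=capture("top");s=capture("side");o=np.load("tray.npy")
x=np.array([np.cos(o[2]),np.sin(o[2])])
for q,box in((c,(300,400,245,325)),(s,(290,365,105,175))):
    u0,u1,v0,v1=box;P=cloud(q)[v0:v1,u0:u1].reshape(-1,3);d=P[:,:2]-o[:2];S=d@x;a=d@[-x[1],x[0]];k=abs(a)<7
    print(" ".join(f"{b}:{np.nanmedian(P[k&(abs(S-b)<2.5),2]):.0f}" for b in range(-130,115,5) if (k&(abs(S-b)<2.5)).any()))
    print(fit(q,box,29,o[2]))
a=cv2.resize(c["pixels"][240:330,295:405],None,fx=5,fy=5,interpolation=2)
cv2.imwrite("pics/p9.png",a)
E
```

```text
t44.9 [250.5 329.5 380.1] st x -254.3 y -429.3 F [-0.2  0.6  0.2] gap 0.5
-130:0 -125:1 -120:0 -115:0 -110:18 -105:49 -100:47 -95:49 -90:49 -85:50 -80:50 -75:50 -70:50 -65:50 -60:53 -55:55 -50:54 -45:54 -40:54 -35:55 -30:55 -25:54 -20:55 -15:56 -10:55 -5:54 0:55 5:55 10:56 15:55 20:55 25:56 30:55 35:56 40:54 45:55 50:55 55:55 60:45 65:43 75:5 80:6 85:4 90:3 95:3 100:4 105:5 110:14
(array([ 398.7, -274.3]), np.float64(-97.2), 'dz', np.float64(0.6), 'len', np.float64(173.8), 'med|r|', np.float64(0.99))
-130:0 -125:-2 -120:-1 -115:15 -110:15 -105:15 -100:45 -95:19 -90:33 -85:47 -80:49 -75:49 -70:48 -65:48 -60:52 -55:53 -50:54 -45:53 -40:53 -35:54 -30:54 -25:54 -20:53 -15:53 -10:54 -5:52 0:53 5:54 10:54 15:54 20:54 25:54 30:53 35:53 40:54 45:54 50:54 55:52 105:17 110:17
(array([ 400.2, -268.6]), np.float64(-97.38), 'dz', np.float64(-0.9), 'len', np.float64(166.9), 'med|r|', np.float64(0.74))
```

View pics/p9.png

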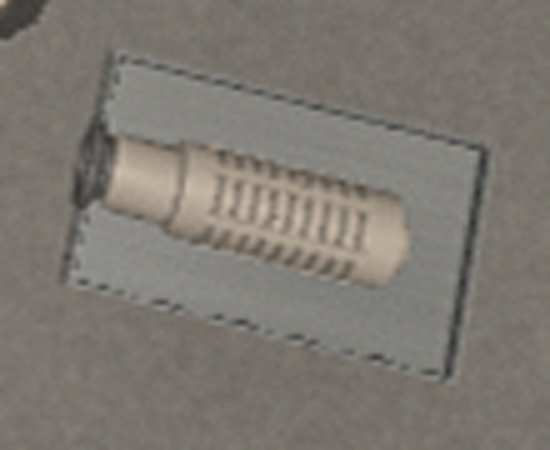

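The filter in the tray lies flat: its barrel top is 54–55 mm high along its whole length, its axis at 29 mm, and it is centred to a few mm. Its collar is just inside the end wall (pixel 92,165). All criteria are met, so I'm handing in.

```bash
python3 - <<'E'
from workcell import *
job_done(); print(sense()["clock"])
E
```

```text
the job is handed in; nothing more can be done
the job is handed in; nothing more can be done
```

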